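# Turn the rotating stand until the green-lidded tub faces front

### The job

Turn the rotating stand round by gently pushing the posts on its rim, with the fingertips or the side of the fingers, until the tub with the green lid stands squarely behind the yellow front pointer, and leave the stand at rest there. Do not touch or lift any of the tubs: they must ride round standing in their places. Leave the other things on the bench where they are.

Things in the scene. Friction and masses are not known exactly. Their poses are not given: they have to be found in the camera images.
- stand: fixed black round foot (196 mm across, 18 mm high) of a rotating stand; origin on the turning axis, on the bench top; its z axis is up and its -x axis points to the front, where a yellow arrow head (40 mm wide, 160 to 186 mm from the axis, 15 mm high) on a black strip stays still and points in at the axis. The stand's position and yaw vary from run to run.
- front_spot (a point): point on the fixed foot's frame, 70 mm from the axis straight in from the yellow pointer, at the height of the platter floor (28 mm above the bench): where the centre of the underside of the green-lidded tub belongs
- platter (a joint): turning angle of the grey platter in rad, growing counter-clockwise seen from above; it turns endlessly for this job (limits +-15 rad), with a dry friction of about 0.8 N felt at a post, and stays where it is left. The platter is a 240 mm disc with a 4 mm thick lip whose top is 34 mm above the bench; its floor, where the tubs stand, is 28 mm above the bench.
- post0 (a point): top centre of one of four alike upright posts on the platter's rim (aluminium with a blue plastic top end), 90 degrees apart, 130 mm from the axis, 17 mm in diameter, standing clear from 42 mm up to 108 mm above the bench (this point); turns with the platter
- post1 (a point): top centre of one of four alike upright posts on the platter's rim (aluminium with a blue plastic top end), 90 degrees apart, 130 mm from the axis, 17 mm in diameter, standing clear from 42 mm up to 108 mm above the bench (this point); turns with the platter
- post2 (a point): top centre of one of four alike upright posts on the platter's rim (aluminium with a blue plastic top end), 90 degrees apart, 130 mm from the axis, 17 mm in diameter, standing clear from 42 mm up to 108 mm above the bench (this point); turns with the platter
- post3 (a point): top centre of one of four alike upright posts on the platter's rim (aluminium with a blue plastic top end), 90 degrees apart, 130 mm from the axis, 17 mm in diameter, standing clear from 42 mm up to 108 mm above the bench (this point); turns with the platter
- tub_green: closed screw-lid tub with a lid that is green, 66 mm diameter, 70 mm high, 0.14 kg, loose, standing on the platter about 70 mm from the axis, its top 98 mm above the bench; origin at the centre of its underside, z up. Which tub stands in which place varies.
- tub_yellow_a: closed screw-lid tub with a lid that is yellow (one of two alike), 66 mm diameter, 70 mm high, 0.14 kg, loose, standing on the platter about 70 mm from the axis, its top 98 mm above the bench; origin at the centre of its underside, z up. Which tub stands in which place varies.
- tub_yellow_b: closed screw-lid tub with a lid that is yellow (one of two alike), 66 mm diameter, 70 mm high, 0.14 kg, loose, standing on the platter about 70 mm from the axis, its top 98 mm above the bench; origin at the centre of its underside, z up. Which tub stands in which place varies.
- tub_black: closed screw-lid tub with a lid that is black, 66 mm diameter, 70 mm high, 0.14 kg, loose, standing on the platter about 70 mm from the axis, its top 98 mm above the bench; origin at the centre of its underside, z up. Which tub stands in which place varies.
- blue_stapler: blue and black stapler, 32x135x50 mm, loose on the bench, a bystander; origin at the centre of its underside, z up
- brown_tape: roll of brown tape lying flat, 116 mm diameter, 48 mm high, loose on the bench, a bystander; origin at the centre of its underside, z up
- white_box: white product box, 46x60x30 mm, loose on the bench, a bystander; origin at the centre of its underside, z up
- red_box: red product box, 51x75x29 mm, loose on the bench, a bystander; origin at the centre of its underside, z up
Things that resemble listed ones, but are neither listed nor needed, are in the scene too. What is shaped like the tub_yellow_a but pink is not meant.

How it is judged:
By the outcome, as a careful person would: the job done as asked, in the order asked, and still so for the second after the job is handed in, with the robot touching nothing.
It also fails if it takes over 64 s, if anything falls off the work surface, if the arm or the gripper's body presses on something with over 40 N, if the wrist force passes 120 N, or if a joint passes its speed limit or range.

### The arm

A 6-joint arm with a two-finger parallel gripper is mounted at the origin on the work surface; the furniture and walls round the work are solid. World frame = base frame: x ahead of the robot, y to its left, z up, the work surface at z = 0. Lengths are in mm, angles in rad, forces in N, time in s.
With the tool pointing down it reaches from about 375 to 975 mm from the base axis. Payload 3.8 kg.
Tool frame: the origin (TCP) lies between the finger pads; the fingertips stand 22 mm ahead of it and the grasp point (between the pads) lies 3 mm ahead of it (r.tip_reach is the distance from the TCP to the fingertips, in mm); z points along the fingers, y is the line along which they close (so a half turn about z gives the same grasp; the last joint's range is limited). The gripper opens to 85 mm and grips with 20 to 120 N. Pads are 22 mm wide; open, the fingers measure 114 mm over their backs; the gripper's body (76 mm by 85 mm) begins 54 mm behind the grasp point. The pads swing forward as they close: fully open they stand 13 mm farther back than shut.
Start: joints at [-1.215, 0.264, 1.604, -0, 1.274, -0.037], TCP at [258.369, -623.59, 253.28] pointing down, gripper open.
Joint ranges: [-2.63, 2.63], [-0.94, 2.18], [0.31, 2.57], [-1.31, 4.45], [0, 2.66], [-2.55, 2.55]. Speed limits (rad/s): [2.57, 2.57, 3.14, 3.14, 3.14, 3.14].

### API

Orientations are given as a unit quaternion [x, y, z, w].
In Python, from bench import r, capture, get_calibration, spot_in, trace gives the robot as it stands.
- The arm moves only by the shell command python3 -m inch 'ROWS' [OPENING]. ROWS is JSON, a list of rows, each a list of 4 numbers: the shift along the world's x, y, z in cm, then the turn about the world's z in rad. In form: [[dx, dy, dz, roll], ...]. A call has 1 to 20 rows; each row shifts and turns the commanded pose from where the row before left it; what a row does not reach is not made up. A row lasts 1/12 s, in which the tool goes at most 41.7 mm and 7.16 degrees, less where a joint would pass 70% of its speed; a pose out of reach is approached as far as the arm can. A call with a gripper value outside its range is refused whole. OPENING is the opening, from -1 (shut) to 1 (fully open), so that 0 is half open, set as the call begins (- or left out, the last holds). The fingers move at their own pace and stop on an object; the grip force is fixed at half the most. Time passes only in rows, so rows that do not move let the fingers close. It gives the time, the measured TCP pose, the force, the opening and the grip force at its end, in the units of the state.
- r.get_state(): the state, without advancing time (a new reading comes with each control period).
- capture(name): name is "side" or "top"; returns the picture (400x640x3 uint8, red, green, blue); there is no depth.
- get_calibration(name): a dict with "intrinsics" (3x3 intrinsics, pixels), "dist_coeffs" ([k1, k2, p1, p2, k3] as OpenCV has them; the pictures are not rectified), "eye" and "attitude" of the camera in the world. Camera axes: x right, y up, looking along -z (the intrinsics and any distortion apply to the point x, -y, -z); pixel columns grow to the right and rows downward; lengths in mm; the calibration is good to about 2 mm. A picture is of the moment at which its call begins. get_calibration takes no time and is no camera call.
- r.hand_in(): hands the job in; it is judged then, once.
Trained networks look in the newest picture that a camera, given by its name, has taken for a name from the list of things; names that differ only in an ending like _2 or _b are one class to them, and where a whole thing is asked for, a point or a joint stands for the part that bears it (a point fixed in the world has none). Each returns a list of dicts, best first, with "conf" (0 to 1); they miss things now and then, are a little off and sometimes report something else, mostly with a low value. They report only what shows in the picture. A call takes as long as a camera call. They do not tell look-alikes from the thing itself.
- spot_in(camera, thing): "location" ([x, y, z] in mm, in world coordinates, good to about 4 mm: the middle of the surface that is visible of it).
- trace(camera, thing): "pixels" (400x640 bool, what is visible of it).
The state is a dict: "time_s": time; "joint_pos": joint angles; "qvel": joint speeds; "joint_efforts": joint torques, N m; "eef_pos": TCP position; "tool_rot": TCP orientation; "ft_force": force on the tool from outside, world axes, zero at the start; "wrist_torque": the same for the moment, N m; "finger_gap": finger opening in mm; "gripper_force": force on a finger pad.
Only numpy, scipy, OpenCV 4.12 (cv2) and the standard library are available. Lean on these libraries where they do the work, as an engineer would, in place of code of your own. Each camera call takes 0.05 s, during which the arm holds its last target. There are 200 camera calls.

## Working session

There is one attempt and no reset: what is moved stays moved. The work goes in short steps, Python scripts to look and compute and a shell command to move; the robot and the scene stay as the last step left them, time stands still between calls to the robot, and variables do not carry over. Pictures are saved under pics/ and viewed, at most 10 in all, crops included, and the job is handed in when it is done.

```bash
mkdir -p pics; cat > h.py <<'E'
import numpy as np, cv2
from bench import r, capture, get_calibration, spot_in, trace
def snap(cam,name):
    im=capture(cam); cv2.imwrite(f'pics/{name}.png',im[:,:,::-1]); return im
E
python3 - <<'E'
from h import *
for c in ('top','side'):
    snap(c,c+'1'); print(c,get_calibration(c))
    for n in ('stand','platter','post0','tub_green','tub_yellow_a','tub_black','blue_stapler','brown_tape','white_box','red_box'):
        print(n,[(np.round(d['location']).tolist(),round(d['conf'],2)) for d in spot_in(c,n)])
print(r.get_state())
E
```

```text
top {'intrinsics': array([[440.03548885,   0.        , 311.83768041],
       [  0.        , 440.03548885, 199.12315337],
       [  0.        ,   0.        ,   1.        ]]), 'dist_coeffs': array([-0.08785577,  0.        ,  0.        ,  0.        ,  0.        ]), 'eye': array([ 497.35500596,   13.97391138, 1348.76267012]), 'attitude': array([ 0.01670849, -0.00950832, -0.69809448,  0.71574752])}
stand [([553.0, -80.0, 28.0], 0.86)]
platter [([560.0, -74.0, 32.0], 0.65)]
post0 [([565.0, -78.0, 30.0], 0.7)]
tub_green [([553.0, -140.0, 97.0], 0.82)]
tub_yellow_a [([506.0, -41.0, 93.0], 0.89), ([638.0, -95.0, 99.0], 0.82), ([461.0, 209.0, 66.0], 0.8)]
tub_black [([585.0, -9.0, 94.0], 0.77)]
blue_stapler [([415.0, 424.0, 44.0], 0.73)]
brown_tape [([657.0, 432.0, 45.0], 0.71), ([585.0, -9.0, 98.0], 0.68)]
white_box [([635.0, -94.0, 101.0], 0.38)]
red_box [([631.0, -385.0, 31.0], 0.93)]
side {'intrinsics': array([[381.57345948,   0.        , 319.02100342],
       [  0.        , 381.57345948, 200.90075109],
       [  0.        ,   0.        ,   1.        ]]), 'dist_coeffs': array([-0.02917186,
[... 824 characters left out ...]
1490093e+00,  2.63929979e-01,  1.60397711e+00, -1.95766101e-05,
        1.27369706e+00, -3.69082778e-02]), 'qvel': array([ 7.66400950e-04,  9.17680039e-04,  8.80093389e-04,  6.61214039e-05,
       -4.20373877e-04, -4.84616746e-04]), 'joint_efforts': array([ 2.46138537e-03, -5.15075183e+01, -3.67731786e+01,  3.35380164e-04,
        9.18000442e-04, -2.71223726e-06]), 'eef_pos': array([ 258.36648617, -623.60343836,  253.271883  ]), 'tool_rot': array([ 9.80774517e-01,  1.95144424e-01, -1.01533975e-05, -4.18761217e-06]), 'ft_force': array([ 0.18608519,  0.31595507, -0.25198075]), 'wrist_torque': array([-0.0708325 ,  0.02966865, -0.0237261 ]), 'gripper_force': 0.0, 'finger_gap': 85.66821828841024}
```

View pics/top1.png

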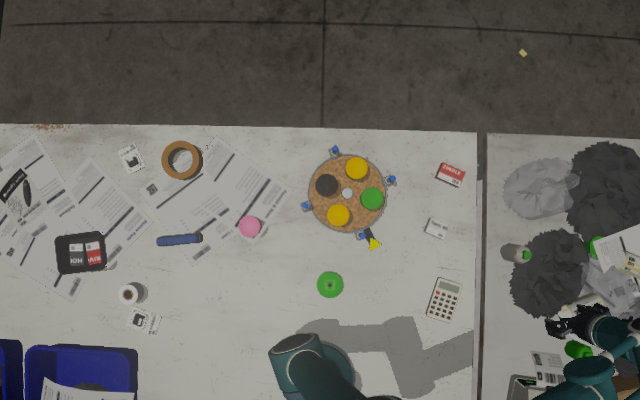

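View pics/side1.png

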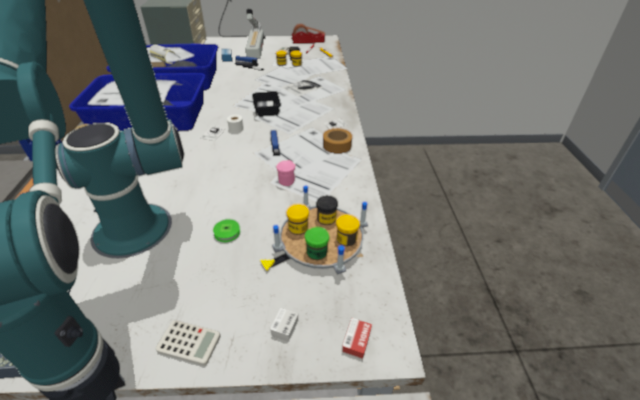

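The top view shows the stand at about (347,193), with blue post tops at (335,150), (391,180), (361,237) and (306,206). The green lid is at (372,197) and the yellow pointer at (374,243). The green ring at (330,285) and the pink tub at (249,227) are decoys.

```bash
cat >> h.py <<'E'
from scipy.spatial.transform import Rotation as R
from scipy.optimize import least_squares
def ray(cam,px,z):
    c=get_calibration(cam); px=np.atleast_2d(np.float64(px))
    u=cv2.undistortPoints(px[:,None],c['intrinsics'],c['dist_coeffs'])[:,0]
    d=R.from_quat(c['attitude']).apply(np.c_[u[:,0],-u[:,1],-np.ones(len(u))])
    return (c['eye']+d*((z-c['eye'][2])/d[:,2])[:,None])[:,:2]
def blobs(im,lo,hi,mn,box=(285,410,135,260)):
    x0,x1,y0,y1=box; m=cv2.inRange(cv2.cvtColor(im,cv2.COLOR_RGB2HSV),lo,hi)
    k=np.zeros_like(m);k[y0:y1,x0:x1]=m[y0:y1,x0:x1]
    n,_,s,c=cv2.connectedComponentsWithStats(k)
    return [(c[i],s[i,4]) for i in range(1,n) if s[i,4]>=mn]
def measure(im):
    P=np.array([ray('top',c,98)[0] for c,a in blobs(im,(100,110,60),(125,255,255),8)])
    G=[ray('top',c,97)[0] for c,a in blobs(im,(45,120,60),(80,255,255),100)]
    Y=[(c,a) for c,a in blobs(im,(18,150,80),(35,255,255),30)]
    A=[ray('top',c,14)[0] for c,a in Y if a<200]; L=[ray('top',c,97)[0] for c,a in Y if a>=200]
    return P,G,A,L
E
cat > m.py <<'E'
from h import *
im=capture('top'); P,G,A,L=measure(im)
print('posts',P.round(1).tolist(),'\ngreen',np.round(G,1),'arrow',np.round(A,1),'yel',np.round(L,1).tolist())
if len(P)>=2:
    # fit axis+angle with posts at 130 mm, 90 deg apart
    k0=np.array([564,-76.])
    def f(p):
        d=P-p[:2]; a=np.arctan2(d[:,1],d[:,0]); e=(a-p[2]+np.pi/4)%(np.pi/2)-np.pi/4
        return np.r_[(np.hypot(*d.T)-130),e*130]
    s=min((least_squares(f,[*k0,t]) for t in (0,.4,.8,1.2)),key=lambda s:s.cost)
    print('axis',s.x[:2].round(1),'postang deg',np.degrees(s.x[2])%90,'res',s.fun.round(1))
    ax=s.x[:2]
    for n,v in (('green',G),('arrow',A)):
        for q in v: d=q-ax; print(n,'rad',np.hypot(*d).round(1),'ang',np.degrees(np.arctan2(d[1],d[0])).round(1))
    for d in P-ax: print('post',np.hypot(*d).round(1),np.degrees(np.arctan2(d[1],d[0])).round(1))
print(r.get_state()['time_s'])
E
python3 m.py; python3 -c "
import cv2;i=cv2.imread('pics/top1.png')[130:265,280:415];cv2.imwrite('pics/c1.png',cv2.resize(i,None,fx=4,fy=4,interpolation=2))"
```

```text
posts [[690.6, -35.3], [609.8, -200.5], [525.7, 47.0], [444.3, -118.6]] 
green [[ 551.1 -143. ]] arrow [[ 417.2 -161.9]] yel [[636.8, -96.6], [501.6, -47.6]]
axis [567.6 -76.8] postang deg 18.734566284218374 res [-0.1  0.7  0.7  0.2 -0.1  0.3 -0.1 -0.1]
green rad 68.2 ang -104.0
arrow rad 172.8 ang -150.5
post 129.9 18.7
post 130.7 -71.2
post 130.7 108.7
post 130.2 -161.3
1.15
```

View pics/c1.png

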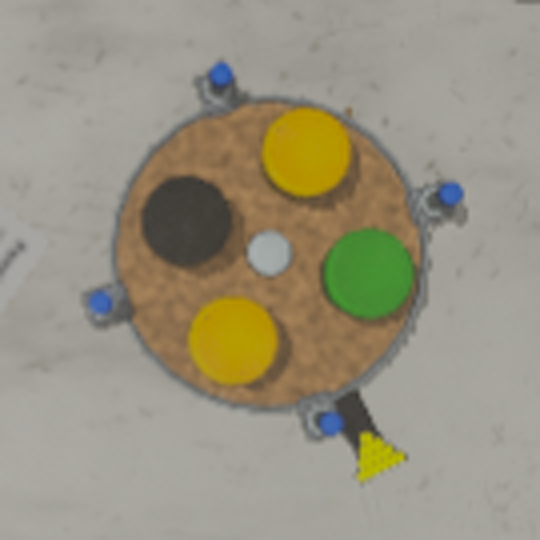

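The fit is tight: axis (567.6,-76.8), pointer at -150.5°, green lid at -104°. That calls for about 46.5° clockwise, pushing the post at (444,-119) towards +y.

```bash
python3 -m inch '[[1.03,2.33,0,0.014],[1.03,2.33,0,0.014],[1.03,2.33,0,0.014],[1.03,2.33,0,0.014],[1.03,2.33,0,0.014],[1.03,2.33,0,0.014],[1.03,2.33,0,0.014],[1.03,2.33,0,0.014],[1.03,2.33,0,0.014],[1.03,2.33,0,0.014],[1.03,2.33,0,0.014],[1.03,2.33,0,0.014],[1.03,2.33,0,0.014],[1.03,2.33,0,0.014],[1.03,2.33,0,0.014],[1.03,2.33,0,0.014],[1.03,2.33,0,0.014],[1.03,2.33,0,0.014],[1.03,2.33,0,0.014],[0.96,2.28,0,0.014]]' -1
python3 -m inch '[[0,0,0,0],[0,0,0,0],[0,0,0,0]]'
python3 - <<'E'
import numpy as np
ph=np.radians(np.arange(-142,-199,-4)); p=np.c_[567.6+132*np.cos(ph),-76.8+132*np.sin(ph)]
for a,q,d in zip(np.degrees(ph)[1:],p[1:],np.diff(p,axis=0)): print(a.round(),q.round(1),d.round(1))
E
```

```text
time_s: 2.82
eef_pos: [464.1, -156.9, 253.5]
tool_rot: [0.944, 0.33, 0.0, 0.0]
ft_force: [0.9, -0.1, -0.1]
finger_gap: -0.2
gripper_force: 0.0
time_s: 3.07
eef_pos: [463.6, -158.3, 253.4]
tool_rot: [0.944, 0.33, -0.0, 0.0]
ft_force: [1.0, -0.5, -0.2]
finger_gap: -0.2
gripper_force: 0.0
-146.0 [ 458.2 -150.6] [-5.4  7.5]
-150.0 [ 453.3 -142.8] [-4.9  7.8]
-154.0 [ 449.  -134.7] [-4.3  8.1]
-158.0 [ 445.2 -126.2] [-3.7  8.4]
-162.0 [ 442.1 -117.6] [-3.2  8.7]
-166.0 [ 439.5 -108.7] [-2.5  8.9]
-170.0 [437.6 -99.7] [-1.9  9. ]
-174.0 [436.3 -90.6] [-1.3  9.1]
-178.0 [435.7 -81.4] [-0.6  9.2]
-182.0 [435.7 -72.2] [0.  9.2]
-186.0 [436.3 -63. ] [0.6 9.2]
-190.0 [437.6 -53.9] [1.3 9.1]
-194.0 [439.5 -44.9] [1.9 9. ]
-198.0 [442.1 -36. ] [2.5 8.9]
```

```bash
python3 -m inch '[[0,0,-1.5,0],[0,0,-1.5,0],[0,0,-1.5,0],[0,0,-1.5,0],[0,0,-1.5,0],[0,0,-1.5,0],[0,0,-1.5,0],[0,0,-1.5,0],[0,0,-1.5,0],[0,0,-1.5,0],[0,0,-1.0,0],[0,0,-1.1,0],[0,0,0,0],[0,0,0,0]]'
python3 -m inch '[[-0.27,0.37,0,-0.035],[-0.27,0.38,0,-0.035],[-0.25,0.39,0,-0.035],[-0.24,0.39,0,-0.035],[-0.22,0.4,0,-0.035],[-0.21,0.41,0,-0.035],[-0.19,0.42,0,-0.035],[-0.18,0.42,0,-0.035],[-0.16,0.43,0,-0.035],[-0.16,0.44,0,-0.035],[-0.13,0.44,0,-0.035],[-0.12,0.45,0,-0.035],[-0.1,0.45,0,-0.035],[-0.09,0.45,0,-0.035],[0,0,0,0],[0,0,0,0]]'
python3 m.py
```

```text
time_s: 4.23
eef_pos: [463.2, -158.4, 81.8]
tool_rot: [0.944, 0.33, -0.001, -0.0]
ft_force: [-0.3, -0.3, 1.2]
finger_gap: -0.1
gripper_force: 0.0
time_s: 5.57
eef_pos: [438.9, -100.0, 83.6]
tool_rot: [0.996, 0.092, 0.001, 0.0]
ft_force: [0.4, -0.6, 1.4]
finger_gap: 0.5
gripper_force: 0.0
posts [[696.7, -90.5], [582.0, 53.0], [553.1, -206.6]] 
green [[ 524.2 -130.2]] arrow [] yel [[621.5, -124.1], [519.7, -22.5]]
axis [567.5 -76.6] postang deg 83.72451198672864 res [-0.   0.4  0.7  0.4 -0.2 -0.2]
green rad 68.9 ang -129.0
post 130.0 -6.1
post 130.4 83.6
post 130.7 -96.3
5.6167
```

```bash
python3 -m inch '[[-0.07,0.45,0,-0.035],[-0.06,0.46,0,-0.035],[-0.03,0.46,0,-0.035],[-0.03,0.46,0,-0.035],[0,0.46,0,-0.035],[0,0.46,0,-0.035],[0,0,0,0],[0,0,0,0]]'
python3 m.py
```

```text
time_s: 6.28
eef_pos: [436.6, -72.6, 82.8]
tool_rot: [1.0, -0.013, 0.001, 0.0]
ft_force: [1.6, -0.4, 0.6]
finger_gap: 0.1
gripper_force: 0.0
posts [[691.0, -118.5], [609.1, 46.4], [525.6, -200.5]] 
green [[ 513.8 -120.2]] arrow [] yel [[609.7, -134.5], [532.1, -13.6]]
axis [567.5 -77. ] postang deg 71.355723173674 res [ 0.2  0.3  0.4  0.2  0.  -0.2]
green rad 68.9 ang -141.2
post 130.2 -18.6
post 130.3 71.4
post 130.4 -108.7
6.3333
```

```bash
python3 -m inch '[[0.02,0.23,0,-0.0175],[0.02,0.23,0,-0.0175],[0.03,0.23,0,-0.0175],[0.03,0.23,0,-0.0175],[0.05,0.23,0,-0.0175],[0.05,0.23,0,-0.0175],[0.06,0.23,0,-0.0175],[0.06,0.23,0,-0.0175],[0,0,0,0],[0,0,0,0]]'
python3 m.py
```

```text
time_s: 7.17
eef_pos: [438.9, -53.5, 82.1]
tool_rot: [0.997, -0.083, -0.0, -0.0]
ft_force: [-0.1, -0.4, 0.3]
finger_gap: -0.0
gripper_force: 0.0
posts [[682.6, -137.0], [627.9, 38.9], [506.7, -192.3]] 
green [[ 507.2 -111. ]] arrow [] yel [[599.9, -140.5], [542.3, -9.1]]
axis [567.3 -76.7] postang deg 62.34855142401846 res [ 0.1  0.5  0.6  0.   0.  -0. ]
green rad 69.2 ang -150.3
post 130.1 -27.6
post 130.5 62.4
post 130.6 -117.7
7.2167
```

The green lid is now on the pointer's bearing. I'll back off, rise, withdraw and check.

```bash
python3 -m inch '[[-0.2,-0.5,0,0],[-0.2,-0.7,0,0],[-0.1,-1,0,0],[0,-1,0,0],[0,0,0,0],[0,0,1,0],[0,0,2,0],[0,0,2,0],[0,0,2,0],[0,0,2,0],[0,0,2,0],[0,0,2,0],[0,0,2,0]]'
python3 -m inch '[[0,-2.5,0,0],[0,-2.5,0,0],[0,-2.5,0,0],[0,-2.5,0,0],[0,-2.5,0,0],[0,-2.5,0,0],[0,-2.5,0,0],[0,-2.5,0,0],[0,-2.5,0,0],[0,-2.5,0,0],[0,-2.5,0,0],[0,-2.5,0,0],[0,0,0,0],[0,0,0,0],[0,0,0,0]]'
python3 m.py; python3 -c "
from h import *
i=snap('top','top2');cv2.imwrite('pics/c2.png',cv2.resize(i[130:265,280:415,::-1],None,fx=4,fy=4,interpolation=2))"
```

```text
time_s: 8.3
eef_pos: [433.9, -85.6, 234.1]
tool_rot: [0.997, -0.084, 0.0, -0.0]
ft_force: [0.2, -0.1, -1.3]
finger_gap: -0.2
gripper_force: 0.0
time_s: 9.55
eef_pos: [433.9, -385.3, 232.5]
tool_rot: [0.996, -0.084, -0.0, -0.0]
ft_force: [0.3, -0.4, -0.7]
finger_gap: -0.1
gripper_force: 0.0
posts [[682.6, -137.0], [627.9, 38.9], [506.7, -192.3], [451.9, -15.8]] 
green [[ 507.4 -111.1]] arrow [[ 417.2 -161.9]] yel [[599.9, -140.6], [542.3, -8.9]]
axis [567.3 -76.6] postang deg 62.30948760917419 res [ 0.2  0.5  0.7  0.4  0.  -0.   0.2 -0.2]
green rad 69.1 ang -150.0
arrow rad 172.7 ang -150.4
post 130.2 -27.7
post 130.5 62.3
post 130.7 -117.6
post 130.4 152.2
9.6
```

View pics/c2.png

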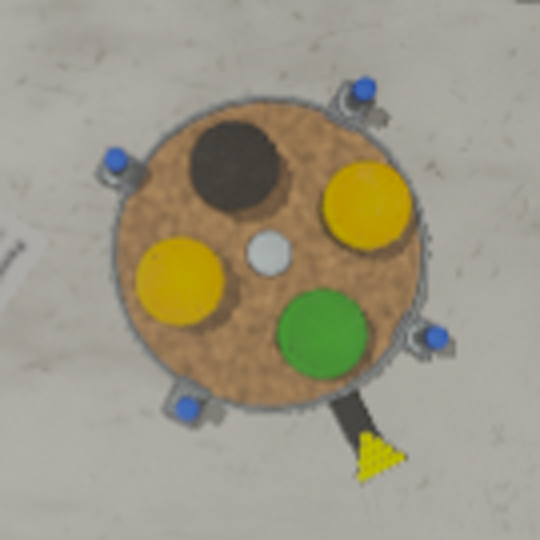

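The crop shows the green lid at (323,334), in line with the hub (269,253) and the pointer (378,458). The remaining error is about 0.4°, or 0.5 mm, and the arm is clear.

```bash
python3 -c "
from bench import r
print(r.hand_in())"
```

```text
the job is handed in; nothing more can be done
None
```

The stand was turned about 46° clockwise by pushing one post, leaving the green-lidded tub within about 0.5 mm of straight behind the yellow pointer and the arm clear; the job is handed in (no verdict was returned).

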